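# Release the mast brake with the splined key

### The arm

A 7-joint arm with a two-finger parallel gripper is mounted at the origin on the work surface. World frame = base frame: x ahead of the robot, y to its left, z up, the work surface at z = 0. Lengths are in m, angles in rad, forces in N, time in s.
With the tool pointing down it reaches from about 0.4 to 0.85 m from the base axis. Payload 10.4 kg.
Tool frame: the origin (TCP) lies on the mounting face of the last link; the fingertips stand 173 mm ahead of it and the grasp point (between the pads) lies 155 mm ahead of it (manip.tip_extent is the distance from the TCP to the fingertips, in m); z points along the fingers, y is the line along which they close (so a half turn about z gives the same grasp; the last joint's range is limited). The gripper opens to 85 mm and grips with 20 to 120 N. Pads are 22 mm wide; open, the fingers measure 114 mm over their backs; the gripper's body (76 mm by 85 mm) begins 54 mm behind the grasp point. The pads swing forward as they close: fully open they stand 13 mm farther back than shut.
Start: joints at [1.185, 0.332, -0.065, 1.46, 0.022, 1.35, -0.088], TCP at [0.222, -0.584, 0.405] pointing down, gripper open.
Joint ranges: [-2.6, 2.6], [-0.5, 2.12], [-1.47, 1.34], [0.16, 2.42], [-1.27, 4.41], [0.06, 2.06], [-2.6, 2.6]. Speed limits (rad/s): [2.22, 2.22, 2.79, 2.79, 3.14, 3.14, 3.14].

### API

Orientations are given as a unit quaternion [x, y, z, w].
In Python, from workcell import manip gives the robot as it stands.
- The arm moves only by the tool move_arm, never from a script. Its argument "plan" is one flat list of numbers, 7 for each row, row after row: the turn, a rotation vector about the tool's x, y, z in rad, then the shift along the tool's x, y, z in m, then the finger opening in m, from 0 to 0.0854. In form: [ax, ay, az, dx, dy, dz, gripper, ax, ay, az, dx, dy, dz, gripper, ...]. A call has 1 to 12 rows; each row is the pose to reach, as a shift and turn from the pose commanded when the call began, along the tool's axes at that moment; what a row does not reach only later rows make up. A row lasts 1/8 s, in which the tool goes at most 62.5 mm and 10.7 degrees, less where a joint would pass 70% of its speed; a pose out of reach is approached as far as the arm can. A call with a gripper value outside its range is refused whole. The fingers move at their own pace and stop on an object; "squeeze" is the grip in N (left out, the last holds). Time passes only in rows, so rows that repeat a pose let the fingers close. It gives the time, the measured TCP pose, the force, the opening and the grip force at its end, in the units of the state.
- manip.get_obs(): the state, without advancing time (a new reading comes with each control period).
- manip.camera(name): name is "side" or "top"; returns a dict with "color" (480x640x3 uint8, red, green, blue), "fx", "fy", "cx", "cy" (pixels), "dist" ([k1, k2, p1, p2, k3] as OpenCV has them; the pictures are not rectified), "cam_to_world" (4x4, takes a point from camera to world coordinates). Camera axes: x right, y down, z forward; pixel columns grow to the right and rows downward; lengths in m; the calibration is good to about 2 mm. A picture is of the moment at which its call begins. There is no depth.
- manip.hand_in(): hands the job in; it is judged then, once.
Trained networks look in a picture, given as the dict that the camera call returned (one of the last four; its "shot" number tells which), for a name from the list of things; names that differ only in an ending like _2 or _b are one class to them, and where a whole thing is asked for, a point or a joint stands for the part that bears it (a point fixed in the world has none). Each returns a list of dicts, best first, with "conf" (0 to 1); they miss things now and then, are a little off and sometimes report something else, mostly with a low value. They report only what shows in the picture. A call takes as long as a camera call. They do not tell look-alikes from the thing itself.
- manip.look_for(picture, label): "position" ([x, y, z] in m, in the coordinates of the camera as it stood for that picture, good to about 4 mm: the middle of the surface that is visible of it).
- manip.silhouettes(picture, label): "pixels" (480x640 bool, what is visible of it).
- manip.tip_of(picture, label): "position" ([x, y, z] in m, in the coordinates of the camera as it stood for that picture, good to about 4 mm: a listed point, or the origin of a listed thing).
The state is a dict: "clock": time; "joint_pos": joint angles; "joint_velocities": joint speeds; "tau": joint torques, N m; "position": TCP position; "ee_rot": TCP orientation; "ft_force": force on the tool from outside, world axes, zero at the start; "torque": the same for the moment, N m; "grip_width": opening from 0.0 (shut) to 1.0 (fully open); "grasp_force": force on a finger pad.
Only numpy, scipy, OpenCV 4.12 (cv2) and the standard library are available. Lean on these libraries where they do the work, as an engineer would, in place of code of your own. Each camera call takes 0.05 s, during which the arm holds its last target. There are 200 camera calls.

### The job

Slide the dust shutter on the grey rotator control box fully open, then take the T-handled splined key from its wooden stand, turn it until its splines mesh with the socket, and push it fully home against the spring. Finish while still holding the key and pressing it down, so that the mast brake stays released; leave the USB stick, the hand microphone and the mug where they are.

Things in the scene. Friction and masses are not known exactly. Their poses are not given: they have to be found in the camera images.
- console: Grey fixed control box, level top deck 70 mm above the desk, left or right of the robot's middle, turned up to 30 degrees. Origin on the desk below the socket's axis; the deck reaches x from -90 to 90 mm, y from -70 to 150 mm. Two dark rails, 6 mm wide and 7 mm high, run along y on the deck at x = -36 and 36 mm.
- socket (a point): Centre of the splined socket's mouth, level with the deck, 70 mm above the desk; axes those of the box, z up. An 18 mm bore with four slots, 8.5 mm wide and reaching 16.5 mm from the axis, pointing along +x, -x, +y and -y of the box, between bright aluminium teeth. 36 mm deep; a spring plunger lies inside, its top 18 mm below the deck at rest.
- shutter (a joint): Travel of the dust shutter, m: 0 closed over the socket, 0.080 fully open at its end stop; starts at 0 to 0.020. It opens along +y of the box against 2 N of friction and stays where it is left. A bright plate, 62 by 62 mm, between the rails, its top 4.5 mm above the deck.
- shutter_top (a point): Centre of the top of the shutter's upright black grip, a block 28 mm along the box's x, 20 mm along its y, 32 mm tall above the plate; its top is 36.5 mm above the deck (106.5 mm above the desk). With the shutter at joint value s it lies at box y = 18 mm + s; axes those of the box.
- plunger (a joint): How far the spring plunger in the socket is pressed down, m: 0 at rest, 0.008 when the key is fully home. It takes about 4 N to start it and 8.5 N to hold it at 0.008; when let go it pushes the key up again.
- stand: Fixed wooden block, 80 by 80 mm, 34 mm high, with an upright round hole of 35 mm diameter through its middle, in which the key stands at the start. Origin at the centre of its underside.
- key: Loose steel key with black T-handle, 0.1 to 0.21 kg, upright in the stand at any yaw. Origin on its axis at the underside of its flange (44 mm disc, 5 mm thick), which rests on the stand's top at the start and on the deck when home; z up. Below: a 26 mm long stem, a 17 mm hub with four splines, 6 mm wide, reaching 15 mm from the axis along +x, -x, +y, -y (the lowest 4 mm narrower).
- key_handle (a point): Centre of the key's black T-handle, on the key's axis 37 mm above its origin, axes those of the key. The bar is 54 mm long along x, 14 mm wide along y and 26 mm high; a neck of 14 mm diameter joins it to the flange. Two of the four splines lie in line with the bar, two across it, so each quarter turn meshes alike, within about 6 degrees.
- usb_stick: Bystander: USB stick, 42 by 18 mm body, 8 mm high, lying on the desk; origin at the underside.
- microphone: Bystander: black hand microphone, 85 by 55 mm, 28 mm high, lying on the desk; origin at the underside.
- mug: Bystander: white mug, 80 mm wide, 90 mm high; origin at the underside.
Not all that is in view belongs to the job. What is meant by the key is not yellow, and is the smaller of those in its own colour.

How it is judged:
On the way, in this order (a step that is already met when the one before it is completed fails the run):
1. the shutter is slid fully open (value of joint shutter above 0.072 m), for 0.1 s.
2. the key is lifted clear of its stand (height (world z) of key above 0.065 m), for 0.1 s.
3. the splines have meshed: the stem is in the socket (horizontal distance between key and socket below 0.004 m and z of key in the frame of socket between -0.003 and 0.012 m), for 0.1 s.
At the end, for the whole second after the job is handed in: The key is fully home and upright in the socket (on its axis within 3 mm, flange within 2 mm of the deck, tilt under 4 degrees), the fingers still hold it, the plunger is pressed more than 6 mm and the shutter stands within 8 mm of its open end; all this lasts through the final second (horizontal distance between key and socket below 0.003 m and z of key in the frame of socket between -0.003 and 0.002 m and value of joint plunger above 0.006 m and value of joint shutter above 0.072 m and angle between key's own z axis and vertical below 0.07 rad and contact force between the fingers and key above 3 N and linear speed of key below 0.02 m/s); the arm keeps its last pose, push and grip.
It fails at once if the USB stick is disturbed (moved more than 20 mm) (distance of usb_stick from where it was at the start of the episode above 0.02 m).
It fails at once if the hand microphone is disturbed (moved more than 20 mm) (distance of microphone from where it was at the start of the episode above 0.02 m).
It fails at once if the mug is disturbed (moved more than 20 mm) (distance of mug from where it was at the start of the episode above 0.02 m).
It also fails if it takes over 48 s, if anything falls off the work surface, if the arm or the gripper's body presses on something with over 40 N, if the wrist force passes 120 N, or if a joint passes its speed limit or range.

## Working session

There is one attempt and no reset: what is moved stays moved. The work goes in short steps, Python scripts to look and compute and a tool call to move; the robot and the scene stay as the last step left them, time stands still between calls to the robot, and variables do not carry over. Pictures are saved under pics/ and viewed, at most 10 in all, crops included, and the job is handed in when it is done.

Besides the shell and the picture viewer there is one more tool, called after "Emit:" by a JSON object that holds its "op" and its "data", one argument or row to a line. move_arm: Moves the arm, as the interface text tells. Its arguments: {"type":"object","properties":{"plan":{"type":"array","items":{"type":"number"}},"squeeze":{"type":"number"}},"required":["plan"]}

```bash
mkdir -p pics; ls; cat > h.py <<'E'
import numpy as np, cv2
from scipy.spatial.transform import Rotation as R
from workcell import manip
def w(pic,p): 
    T=np.array(pic["cam_to_world"]); return T[:3,:3]@np.array(p)+T[:3,3]
def proj(pic,P):
    T=np.linalg.inv(np.array(pic["cam_to_world"])); K=np.array([[pic["fx"],0,pic["cx"]],[0,pic["fy"],pic["cy"]],[0,0,1]])
    return cv2.projectPoints(np.atleast_2d(np.array(P,float)),cv2.Rodrigues(T[:3,:3])[0],T[:3,3],K,np.array(pic["dist"]))[0][:,0]
def ray(pic,uv):
    K=np.array([[pic["fx"],0,pic["cx"]],[0,pic["fy"],pic["cy"]],[0,0,1]])
    n=cv2.undistortPoints(np.array(uv,float).reshape(-1,1,2),K,np.array(pic["dist"]))[:,0]
    T=np.array(pic["cam_to_world"]); d=np.c_[n,np.ones(len(n))]@T[:3,:3].T
    return T[:3,3],d
def atz(pic,uv,z):
    o,d=ray(pic,uv); return o+d*((z-o[2])/d[:,2])[:,None]
def save(pic,name): cv2.imwrite("pics/"+name,pic["color"][...,::-1])
E
python3 - <<'E'
from h import *
o=manip.get_obs(); print(o)
for c in ("side","top"):
    p=manip.camera(c); save(p,c+"0.png"); print(c,np.round(p["cam_to_world"],3).tolist(),p["fx"])
    for l in ("console","socket","shutter_top","stand","key","key_handle","usb_stick","microphone","mug"):
        print(l,[("%.2f"%d["conf"],np.round(w(p,d["position"]),3).tolist()) for d in manip.tip_of(p,l)[:4]])
E
```

```text
pics
{'clock': 0.0, 'joint_pos': array([ 1.18541058,  0.33287398, -0.06471913,  1.46097855,  0.02160699,
        1.34988709, -0.08849671]), 'joint_velocities': array([-1.29931243e-03, -2.59372810e-04, -1.44082445e-03, -2.90051118e-04,
        2.81626309e-04,  2.10083737e-04, -1.53059794e-05]), 'tau': array([-4.03998893e-04, -6.25440574e+01,  4.94996295e-02, -3.91604590e+01,
        1.63286930e-02,  9.83635458e-03, -2.55812199e-05]), 'position': array([ 0.22176528, -0.58418626,  0.4038967 ]), 'ee_rot': array([ 9.83589083e-01,  1.80421699e-01, -1.64599821e-04, -7.06584675e-04]), 'ft_force': array([ 0.21507706, -0.03614097, -0.38910278]), 'torque': array([ 0.03008527, -0.04024716, -0.00101435]), 'grasp_force': 0.0, 'grip_width': 0.9970961563169716}
side [[0.703, -0.497, 0.509, 0.257], [-0.711, -0.497, 0.497, -0.324], [0.007, -0.711, -0.703, 0.576], [0.0, 0.0, 0.0, 1.0]] 436.55147894791446
console [('0.95', [0.508, 0.194, 0.003])]
socket [('0.92', [0.503, 0.188, 0.068])]
shutter_top [('0.82', [0.511, 0.224, 0.107])]
stand [('0.61', [0.538, -0.172, 0.004]), ('0.58', [0.506, 0.185, 0.07])]
[... 370 characters left out ...]
65, 0.42], [-1.0, 0.015, 0.022, -0.012], [-0.024, -0.164, -0.986, 1.143], [0.0, 0.0, 0.0, 1.0]] 593.1477227468741
console [('0.80', [0.501, 0.193, -0.004]), ('0.64', [0.531, -0.172, 0.001])]
socket [('0.91', [0.501, 0.192, 0.072])]
shutter_top [('0.56', [0.514, 0.225, 0.102])]
stand [('0.71', [0.531, -0.174, -0.002]), ('0.22', [0.532, -0.175, 0.066])]
key [('0.92', [0.533, -0.173, 0.03]), ('0.91', [0.655, -0.134, 0.032]), ('0.73', [0.42, -0.21, 0.042])]
key_handle [('0.89', [0.42, -0.214, 0.085]), ('0.81', [0.663, -0.139, 0.084]), ('0.57', [0.529, -0.173, 0.07])]
usb_stick [('0.71', [0.399, 0.029, -0.003])]
microphone [('0.83', [0.792, -0.058, -0.006])]
mug [('0.68', [0.798, 0.072, -0.003])]
```

View pics/side0.png

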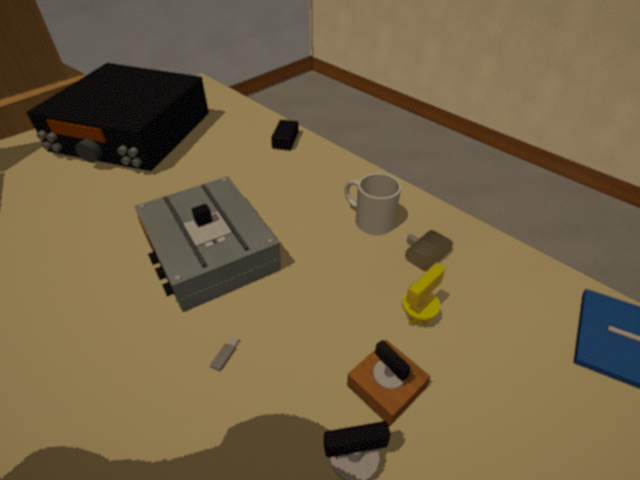

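View pics/top0.png

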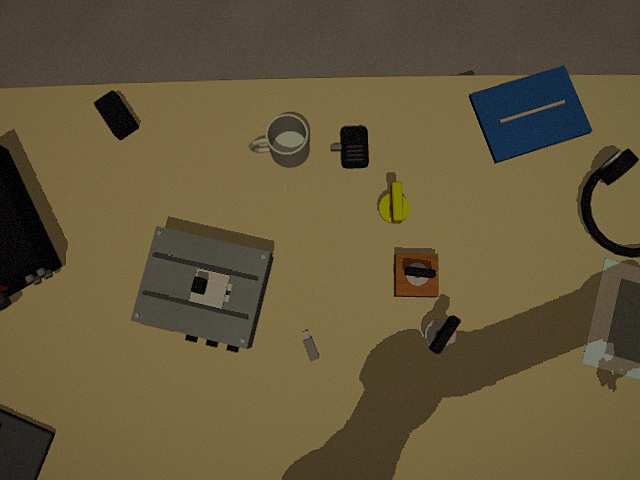

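The box is at left, its rails running along about (-105,-22) px. The key stands in the wooden stand, its handle at (420,271) in the top view. A larger black one lies loose at (443,335) and a yellow one at (395,205). Next I'll fit the box and handle poses to the silhouettes in both views.

```bash
cat > fit.py <<'E'
from h import *
from scipy.optimize import minimize
def cub(lo,hi): return np.array([[x,y,z] for x in(lo[0],hi[0]) for y in(lo[1],hi[1]) for z in(lo[2],hi[2])],float)
def hullmask(pic,P):
    m=np.zeros((480,640),np.uint8); cv2.fillConvexPoly(m,cv2.convexHull((proj(pic,P)*16).astype(np.int32)),1,shift=4); return m>0
def fit(pics,masks,C,x0,step):
    def cost(v):
        c,s=np.cos(v[2]),np.sin(v[2]); P=C@np.array([[c,s,0],[-s,c,0],[0,0,1]])+[v[0],v[1],v[3] if len(v)>3 else 0]
        return sum(1-(h&m).sum()/(h|m).sum() for p,m in zip(pics,masks) for h in [hullmask(p,P)])
    x0=np.array(x0,float)
    r=minimize(cost,x0,method="Nelder-Mead",options=dict(initial_simplex=np.vstack([x0]+[x0+np.eye(len(x0))[i]*step[i] for i in range(len(x0))]),xatol=1e-5,fatol=1e-5))
    return r.x,r.fun
E
python3 - <<'E'
from fit import *
pics=[manip.camera(c) for c in("side","top")]
def near(p,l,u):
    best=None
    for d in manip.silhouettes(p,l):
        ys,xs=np.nonzero(d["pixels"]); dd=np.hypot(xs.mean()-u[0],ys.mean()-u[1])
        if best is None or dd<best[0]: best=(dd,d["pixels"],d["conf"])
    print(l,best[0],best[2],best[1].sum()); return best[1]
def op(m): return cv2.morphologyEx(m.astype(np.uint8),cv2.MORPH_OPEN,np.ones((13,13)))>0
cm=[op(near(p,"console",u)) for p,u in zip(pics,[(208,240),(203,288)])]
C=cub((-.09,-.07,0),(.09,.15,.07))
for sel in ([0,1],[0],[1]):
    print("console",fit([pics[i] for i in sel],[cm[i] for i in sel],C,[.503,.19,-.2],[.01,.01,.1]))
# console ends; handle: dark pixels near
K=[]
for p,u in zip(pics,[(393,360),(420,271)]):
    g=p["color"].max(2); m=np.zeros((480,640),np.uint8); u=np.array(u); m[u[1]-26:u[1]+27,u[0]-30:u[0]+31]=1
    km=near(p,"key",u); 
    d=(g<45)&(m>0); n,lab,st,ce=cv2.connectedComponentsWithStats(d.astype(np.uint8)); i=1+np.argmax(st[1:,4]); K.append(lab==i); print("dark",st[i],ce[i])
H=cub((-.027,-.007,-.013),(.027,.007,.013))
for y in (1.3,1.7,-1.3):print("handle",fit(pics,K,H,[.533,-.173,y,.071],[.005,.005,.2,.005]))
for p in pics:
  for l in("socket","shutter_top"): print(l,[np.round(w(p,d["position"]),4).tolist() for d in manip.tip_of(p,l)[:1]])
  for d in manip.look_for(p,"shutter")[:2]: print("sh",d["conf"],np.round(w(p,d["position"]),4))
E
```

```text
console 2.2285094097744906 0.64 12604
console 0.3005857184948375 0.6 12495
console (array([ 0.50418384,  0.18973953, -0.24541936]), np.float64(0.0678694276355577))
console (array([ 0.50590609,  0.18920947, -0.23211082]), np.float64(0.03821456538762724))
console (array([ 0.50340326,  0.18881707, -0.24364888]), np.float64(0.026955897599489576))
key 7.911426489467869 0.97 1197
dark [376 341  34  40 620] [392.62741935 360.66774194]
key 3.2223045925480758 0.7 506
dark [404 266  32  12 283] [419.53003534 271.65724382]
handle (array([ 0.53375973, -0.17333551,  1.40929546,  0.06814918]), np.float64(0.4406772061968023))
handle (array([ 0.53367298, -0.17319945,  1.4681455 ,  0.07372852]), np.float64(0.45544961423132646))
handle (array([ 0.53321074, -0.17245214, -1.67846711,  0.07118518]), np.float64(0.44860501759008975))
socket [[0.506, 0.1835, 0.0686]]
shutter_top [[0.5099, 0.2252, 0.1103]]
sh 0.7 [0.5071 0.2109 0.0725]
sh 0.2 [ 0.5181 -0.1882  0.0361]
socket [[0.5019, 0.1894, 0.0673]]
shutter_top [[0.5133, 0.2236, 0.1046]]
sh 0.96 [0.5068 0.2106 0.073 ]
```

```bash
cat >> h.py <<'E'
def row(x,y,z,th,from_cmd=None):
    """row to put the grasp point at x,y,z, tool down, tool x at yaw th"""
    o=manip.get_obs(); R0=R.from_quat(o["ee_rot"])
    Rt=R.from_euler("z",th)*R.from_euler("x",np.pi)
    p=np.array([x,y,z+.155])
    rv=(R0.inv()*Rt).as_rotvec(); d=R0.inv().apply(p-o["position"])
    print("row",np.round(rv,4).tolist(),np.round(d,4).tolist(),"t %.2f"%o["clock"])
def now():
    o=manip.get_obs(); M=R.from_quat(o["ee_rot"]).as_matrix()
    print("grasp pt",np.round(o["position"]+.155*M[:,2],4),"th %.4f"%np.arctan2(M[1,0],M[0,0]),"tilt %.4f"%np.arccos(-M[2,2]),"F",np.round(o["ft_force"],1),"grip",o["grip_width"],o["grasp_force"],"t",o["clock"])
E
python3 - <<'E'
from h import *
now(); row(.48,-.05,.25,1.33); row(.5126,.2245,.16,1.33)
E
```

```text
grasp pt [ 0.2218 -0.5843  0.2497] th 0.3628 tilt 0.0001 F [0.4 0.4 0.3] grip 1.0001227539515702 0.0 t 1.6
row [0.0001, 0.0, -0.9672] [0.431, -0.4079, -0.0003] t 1.60
row [0.0001, 0.0, -0.9672] [0.5589, -0.653, 0.0897] t 1.60
```

Emit:
{"op": "move_arm", "data": {
  "plan": [0,0,-0.1,0.05,-0.04,0,0.085,0,0,-0.2,0.09,-0.08,0,0.085,0,0,-0.3,0.13,-0.12,0,0.085,0,0,-0.4,0.18,-0.16,0,0.085,0,0,-0.5,0.22,-0.2,0,0.085,0,0,-0.6,0.26,-0.24,0,0.085,0,0,-0.7,0.3,-0.28,0,0.085,0,0,-0.8,0.34,-0.32,0,0.085,0,0,-0.9,0.39,-0.36,0,0.085,0,0,-0.967,0.431,-0.408,0,0.085,0,0,-0.967,0.47,-0.48,0,0.085,0,0,-0.967,0.5,-0.54,0,0.085]
}}

```text
clock: 3.1
position: [0.4948, 0.074, 0.405]
ee_rot: [0.787, 0.617, 0.0, 0.0]
ft_force: [0.6, -0.6, 0.5]
grip_width: 0.997
grasp_force: 0.0
```

```bash
python3 - <<'E'
from h import *
now(); row(.5126,.2245,.17,1.33);row(.5126,.2245,.099,1.33)
E
```

```text
grasp pt [0.4949 0.074  0.25  ] th 1.3294 tilt 0.0009 F [ 0.6 -0.6  0.5] grip 0.9968817947645636 0.0 t 3.1
row [0.0009, -0.0, -0.0006] [0.1504, -0.0188, 0.08] t 3.10
row [0.0009, -0.0, -0.0006] [0.1504, -0.0188, 0.151] t 3.10
```

Emit:
{"op": "move_arm", "data": {
  "plan": [0,0,0,0.05,-0.006,0.02,0.085,0,0,0,0.1,-0.012,0.04,0.085,0,0,0,0.15,-0.019,0.07,0.085,0,0,0,0.15,-0.019,0.08,0.085,0,0,0,0.15,-0.019,0.11,0.085,0,0,0,0.15,-0.019,0.14,0.085,0,0,0,0.15,-0.019,0.151,0.085,0,0,0,0.15,-0.019,0.151,0.02,0,0,0,0.15,-0.019,0.151,0.02,0,0,0,0.15,-0.019,0.151,0.02,0,0,0,0.15,-0.019,0.151,0.02,0,0,0,0.15,-0.019,0.151,0.02],
  "squeeze": 30
}}

```text
clock: 4.6
position: [0.5134, 0.2221, 0.2551]
ee_rot: [0.787, 0.617, 0.002, 0.001]
ft_force: [5.7, -1.7, 4.9]
grip_width: 0.324
grasp_force: 35.6
```

```bash
python3 - <<'E'
from h import *
now(); p=manip.camera("side"); cv2.imwrite("pics/s1.png",cv2.resize(p["color"][120:320,100:320,::-1],None,fx=2.5,fy=2.5))
E
```

```text
grasp pt [0.514  0.2222 0.1001] th 1.3288 tilt 0.0039 F [ 5.7 -1.7  4.9] grip 0.3235408709154057 35.56155502796173 t 4.6
```

View pics/s1.png

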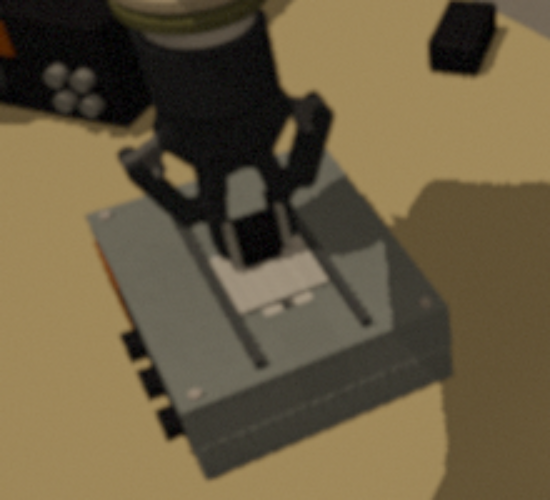

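The fingers hold the black grip (27.5 mm opening, around (250,235) in the crop), and the plate still half covers the socket. I'll slide it open along tool x.

Emit:
{"op": "move_arm", "data": {
  "plan": [0,0,0,0.01,0,0,0.02,0,0,0,0.02,0,0,0.02,0,0,0,0.03,0,0,0.02,0,0,0,0.04,0,0,0.02,0,0,0,0.05,0,0,0.02,0,0,0,0.055,0,0,0.02,0,0,0,0.06,0,0,0.02,0,0,0,0.063,0,0,0.02,0,0,0,0.065,0,0,0.02,0,0,0,0.065,0,0,0.02],
  "squeeze": 40
}}

```text
clock: 5.9
position: [0.5286, 0.2826, 0.255]
ee_rot: [0.788, 0.616, -0.002, 0.003]
ft_force: [-5.6, -16.4, 18.3]
grip_width: 0.321
grasp_force: 41.7
```

```bash
python3 - <<'E'
from h import *
now()
E
```

```text
grasp pt [0.5287 0.2816 0.1   ] th 1.3266 tilt 0.0064 F [ -5.6 -16.4  18.3] grip 0.3209766514755936 41.704806089401245 t 5.9
```

Emit:
{"op": "move_arm", "data": {
  "plan": [0,0,0,-0.004,0,0,0.05,0,0,0,-0.004,0,0,0.085,0,0,0,-0.004,0,0,0.085,0,0,0,-0.004,0,-0.03,0.085,0,0,0,-0.004,0,-0.07,0.085,0,0,0,-0.03,0,-0.1,0.085,0,0,0,-0.09,0,-0.1,0.085,0,0,0,-0.15,0,-0.1,0.085,0,0,0,-0.21,0,-0.1,0.085,0,0,0,-0.26,0,-0.1,0.085,0,0,0,-0.26,0,-0.1,0.085]
}}

```text
clock: 7.28
position: [0.465, 0.0294, 0.3536]
ee_rot: [0.789, 0.615, -0.001, 0.001]
ft_force: [-0.1, 1.3, -0.8]
grip_width: 0.999
grasp_force: 0.0
```

```bash
python3 - <<'E'
from h import *
now()
t=manip.camera("top"); s=manip.camera("side")
for p in (s,t):
  for l in("socket","shutter_top","key_handle","key"): print(l,[("%.2f"%d["conf"],np.round(w(p,d["position"]),4).tolist()) for d in manip.tip_of(p,l)[:3]])
a=cv2.resize(t["color"][225:355,130:280,::-1],None,fx=4,fy=4,interpolation=cv2.INTER_CUBIC); cv2.imwrite("pics/t2.png",a)
b=cv2.resize(s["color"][170:310,130:285,::-1],None,fx=4,fy=4,interpolation=cv2.INTER_CUBIC); cv2.imwrite("pics/s2.png",b)
for p in(t,s): print(proj(p,[[.5058,.189,.07],[.504,.1895,.07]]))
np.savez("two.npz",t=t["color"],s=s["color"])
import pickle; pickle.dump((t,s),open("two.pkl","wb"))
E
```

```text
grasp pt [0.465  0.0291 0.1986] th 1.3238 tilt 0.0019 F [-0.1  1.3 -0.8] grip 0.9990145191059357 0.0 t 7.275
socket [('0.64', [0.5293, 0.2832, 0.1096]), ('0.57', [0.5076, 0.1831, 0.0725]), ('0.50', [0.7994, 0.0639, -0.0018])]
shutter_top [('0.73', [0.5283, 0.2818, 0.1113])]
key_handle [('0.80', [0.4233, -0.2098, 0.0877]), ('0.71', [0.6666, -0.1275, 0.0848])]
key [('0.79', [0.4239, -0.209, 0.037]), ('0.79', [0.6678, -0.1348, 0.0348])]
socket [('0.75', [0.5022, 0.1914, 0.0699])]
shutter_top [('0.70', [0.5269, 0.2836, 0.1041])]
key_handle [('0.91', [0.6601, -0.1374, 0.0832]), ('0.72', [0.4184, -0.2121, 0.0898]), ('0.68', [0.5309, -0.1757, 0.0682])]
key [('0.98', [0.4198, -0.208, 0.0408]), ('0.64', [0.5345, -0.1714, 0.0296]), ('0.63', [0.6591, -0.1326, 0.0326])]
[[220.76021442 289.84960335]
 [220.47471671 290.84142005]]
[[211.44736253 236.36393752]
 [210.37479128 236.73685197]]
```

View pics/t2.png

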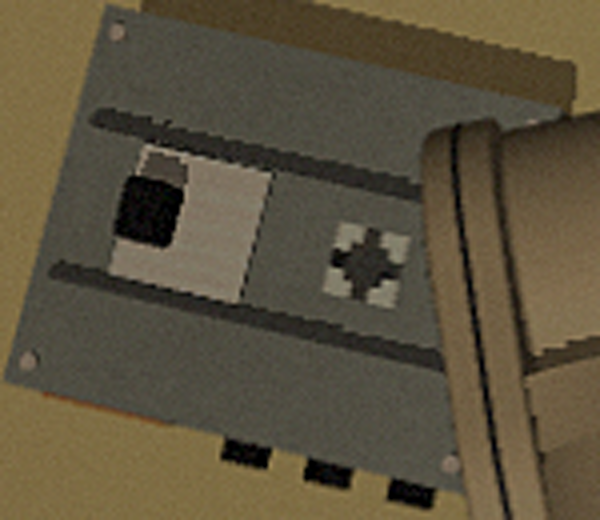

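View pics/s2.png

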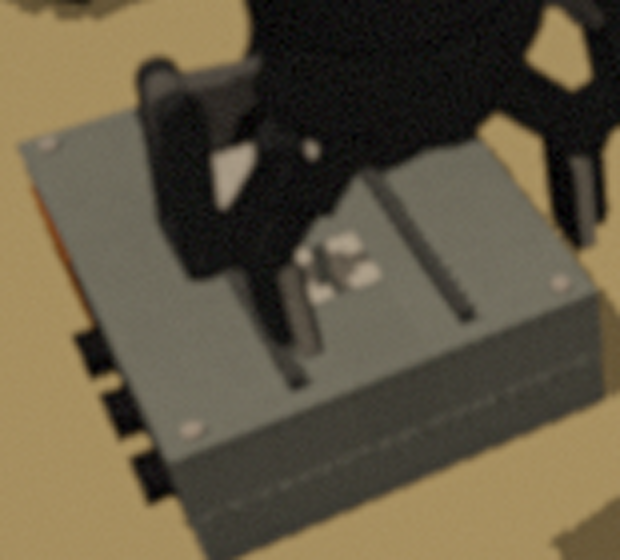

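Top crop: the shutter is at its open end and the socket is clear, its centre at crop (367,266), i.e. full picture (221.4,291.1). In the side view it is at about (214.2,236.3), partly behind a finger.

```bash
python3 - <<'E'
from h import *
import pickle
t,s=pickle.load(open("two.pkl","rb"))
a=atz(t,[[221.4,291.1]],.07); b=atz(s,[[214.2,236.3]],.07); print(a,b)
(o1,d1),(o2,d2)=ray(t,[[221.4,291.1]]),ray(s,[[214.2,236.3]])
A=np.c_[d1[0],-d2[0]]; k=np.linalg.lstsq(A,o2-o1,rcond=None)[0]; print("tri",o1+k[0]*d1[0],o2+k[1]*d2[0])
row(.533,-.173,.20,1.41); row(.533,-.173,.12,1.41);row(.533,-.173,.071,1.41)
E
```

```text
[[0.50351031 0.18779632 0.07      ]] [[0.50915277 0.18588191 0.07      ]]
tri [0.50342876 0.18760057 0.07104956] [0.50867699 0.18491806 0.07095704]
row [-0.0003, -0.0001, -0.0791] [-0.1846, 0.1145, -0.0014] t 7.78
row [-0.0003, -0.0001, -0.0791] [-0.1846, 0.1145, 0.0786] t 7.78
row [-0.0003, -0.0001, -0.0791] [-0.1846, 0.1145, 0.1276] t 7.78
```

Emit:
{"op": "move_arm", "data": {
  "plan": [0,0,-0.02,-0.05,0.03,0,0.085,0,0,-0.05,-0.1,0.06,0,0.085,0,0,-0.079,-0.15,0.09,0,0.085,0,0,-0.079,-0.185,0.114,0,0.085,0,0,-0.079,-0.185,0.114,0.04,0.085,0,0,-0.079,-0.185,0.114,0.08,0.085,0,0,-0.079,-0.185,0.114,0.11,0.085,0,0,-0.079,-0.185,0.114,0.128,0.085,0,0,-0.079,-0.185,0.114,0.128,0.085]
}}

```text
clock: 8.9
position: [0.532, -0.1738, 0.2249]
ee_rot: [0.762, 0.648, -0.0, -0.001]
ft_force: [0.9, -0.3, -0.1]
grip_width: 1.001
grasp_force: 0.0
```

```bash
python3 - <<'E'
from h import *
now()
s=manip.camera("side")
cv2.imwrite("pics/s3.png",cv2.resize(s["color"][270:450,310:490,::-1],None,fx=3,fy=3,interpolation=cv2.INTER_CUBIC))
E
```

```text
grasp pt [ 0.5317 -0.1736  0.0699] th 1.4090 tilt 0.0018 F [ 0.9 -0.3 -0.1] grip 1.0008376872747788 0.0 t 8.9
```

View pics/s3.png

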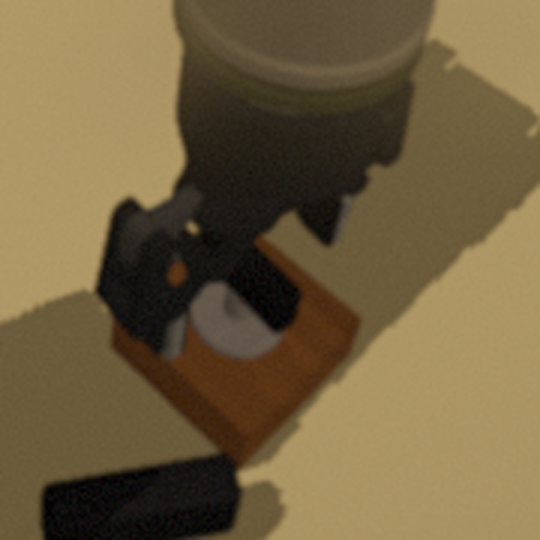

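The bar (crop about (265,275)) lies between the open fingers. I'll close on it.

Emit:
{"op": "move_arm", "data": {
  "plan": [0,0,0,0,0,0,0.03,0,0,0,0,0,0,0.01,0,0,0,0,0,0,0.005,0,0,0,0,0,0,0.005,0,0,0,0,0,0,0.005,0,0,0,0,0,0,0.005,0,0,0,0,0,0,0.005,0,0,0,0,0,0,0.005],
  "squeeze": 60
}}

```text
clock: 9.95
position: [0.5324, -0.174, 0.2261]
ee_rot: [0.762, 0.648, 0.0, 0.0]
ft_force: [-0.0, 0.0, 5.4]
grip_width: 0.155
grasp_force: 59.4
```

```bash
python3 - <<'E'
from h import *
now()
E
```

```text
grasp pt [ 0.5325 -0.1741  0.0711] th 1.4088 tilt 0.0009 F [-0.   0.   5.4] grip 0.1549433254736134 59.39980924129486 t 9.95
```

Emit:
{"op": "move_arm", "data": {
  "plan": [0,0,0,0,0,-0.02,0.005,0,0,0,0,0,-0.05,0.005,0,0,0,0,0,-0.09,0.005,0,0,0,0,0,-0.12,0.005,0,0,0,0,0,-0.12,0.005,0,0,0,0,0,-0.12,0.005]
}}

```text
clock: 10.7
position: [0.5316, -0.1739, 0.3445]
ee_rot: [0.762, 0.648, -0.001, -0.001]
ft_force: [-0.3, 0.6, -1.6]
grip_width: 0.151
grasp_force: 59.9
```

```bash
python3 - <<'E'
from h import *
now(); row(.5055,.187,.19,1.328)
E
```

```text
grasp pt [ 0.5313 -0.1738  0.1895] th 1.4088 tilt 0.0020 F [-0.3  0.6 -1.6] grip 0.1513974497082493 59.90427374839783 t 10.7
row [-0.002, -0.0001, 0.0808] [0.352, -0.084, -0.0003] t 10.70
```

Emit:
{"op": "move_arm", "data": {
  "plan": [0,0,0.01,0.04,-0.01,0,0.005,0,0,0.02,0.08,-0.02,0,0.005,0,0,0.03,0.12,-0.03,0,0.005,0,0,0.04,0.16,-0.04,0,0.005,0,0,0.05,0.2,-0.05,0,0.005,0,0,0.06,0.24,-0.06,0,0.005,0,0,0.07,0.28,-0.07,0,0.005,0,0,0.08,0.32,-0.078,0,0.005,0,0,0.081,0.345,-0.083,0,0.005,0,0,0.081,0.352,-0.084,0,0.005,0,0,0.081,0.352,-0.084,0.02,0.005,0,0,0.081,0.352,-0.084,0.03,0.005]
}}

```text
clock: 12.2
position: [0.5059, 0.1852, 0.3132]
ee_rot: [0.788, 0.615, -0.001, -0.0]
ft_force: [-0.7, -0.2, -1.9]
grip_width: 0.15
grasp_force: 59.8
```

```bash
python3 - <<'E'
from h import *
now()
import pickle
s=manip.camera("side"); t=manip.camera("top"); pickle.dump((t,s),open("three.pkl","wb"))
for p in (s,t):
  for l in("socket","key_handle","key"): print(l,[("%.2f"%d["conf"],np.round(w(p,d["position"]),4).tolist()) for d in manip.tip_of(p,l)[:4]])
a=cv2.resize(s["color"][130:280,140:290,::-1],None,fx=4,fy=4,interpolation=cv2.INTER_CUBIC)
cv2.imwrite("pics/s4.png",a)
E
```

```text
grasp pt [0.5055 0.1849 0.1582] th 1.3259 tilt 0.0030 F [-0.7 -0.2 -1.9] grip 0.15014962622309913 59.790582060813904 t 12.2
socket [('0.76', [0.5071, 0.1819, 0.069])]
key_handle [('0.94', [0.5049, 0.1847, 0.1618]), ('0.66', [0.4241, -0.2144, 0.0868]), ('0.64', [0.6642, -0.1317, 0.0849])]
key [('0.89', [0.4214, -0.2077, 0.0372]), ('0.87', [0.6645, -0.1319, 0.0364]), ('0.75', [0.5039, 0.1818, 0.1244])]
socket [('0.76', [0.5052, 0.1949, 0.0723])]
key_handle [('0.75', [0.6622, -0.1367, 0.0846]), ('0.68', [0.42, -0.2082, 0.0851]), ('0.51', [0.5003, 0.184, 0.1542])]
key [('0.77', [0.4208, -0.2085, 0.0393]), ('0.57', [0.5025, 0.1839, 0.1185]), ('0.56', [0.6568, -0.1337, 0.0307]), ('0.37', [0.5318, -0.1723, 0.0018])]
```

View pics/s4.png

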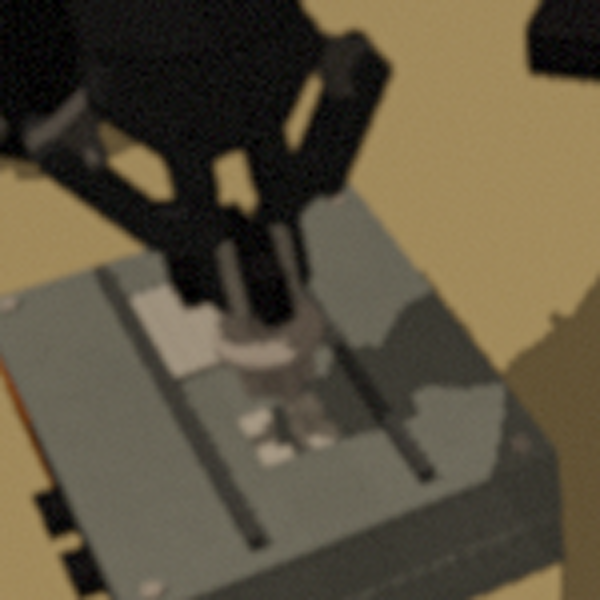

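```bash
python3 - <<'E'
from h import *
import pickle
t,s=pickle.load(open("three.pkl","rb"))
a=np.linspace(0,2*np.pi,60)
def cyl(x,y,z0,h,r): return np.array([[x+r*np.cos(q),y+r*np.sin(q),z] for q in a for z in(z0,z0+h)])
P=proj(s,cyl(.5055,.1849,.1212,.005,.022)); crop=(P+.5-[140,130])*4
print("flange crop extents",crop.min(0),crop.max(0))
print("stem bottom",(proj(s,cyl(.5055,.1849,.0952,.0,.0085))+.5-[140,130]).min(0)*4,(proj(s,cyl(.5055,.1849,.0952,.0,.0085))+.5-[140,130]).max(0)*4)
S=(proj(s,[[.5055,.187,.07],[.5091,.1859,.07]])+.5-[140,130])*4; print("socket pred/side",S)
# jacobians
for z in(.07,.121):
  q=proj(s,[[.5055,.187,z],[.5065,.187,z],[.5055,.188,z]]); print("px per mm",q[1]-q[0],q[2]-q[0])
T=proj(t,[[.5055,.1849,.14],[.5055,.187,.07]]);print(T)
b=cv2.resize(t["color"][240:340,150:270,::-1],None,fx=5,fy=5,interpolation=cv2.INTER_CUBIC); cv2.imwrite("pics/t4.png",np.clip(b.astype(float)*1.6,0,255).astype(np.uint8))
E
```

```text
flange crop extents [210.6530296 294.748032 ] [326.33254408 375.90769523]
stem bottom [260.70102507 374.08402071] [303.18136161 401.82816543]
socket pred/side [[289.96633295 430.10902004]
 [298.66992704 427.23971932]]
px per mm [ 0.49903651 -0.28771506] [-0.3472046  -0.28878812]
px per mm [ 0.52887461 -0.28524292] [-0.36157266 -0.28773111]
[[215.54108512 286.80607409]
 [221.84819797 290.00195007]]
```

View pics/t4.png

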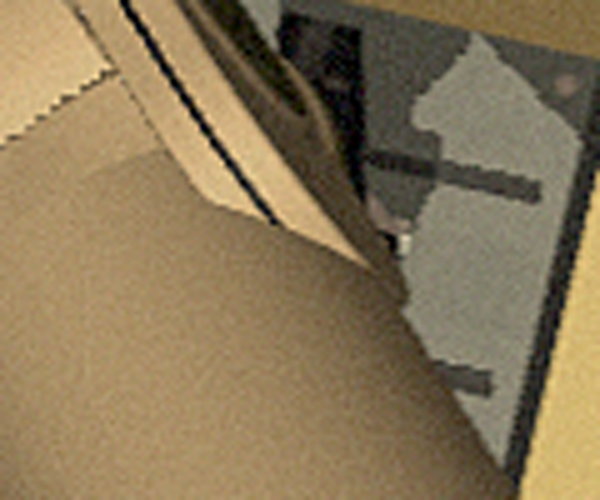

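```bash
python3 - <<'E'
from h import *
from scipy.optimize import minimize
import pickle
t,s=pickle.load(open("three.pkl","rb")); t2,s2=pickle.load(open("two.pkl","rb"))
c=s["color"].astype(int); 
print("R-B rows 205..224, cols 188..228")
d=(c[...,0]-c[...,2])
for v in range(204,226,2): print(v,d[v-1:v+2,190:226].mean(0).round().astype(int).tolist())
sm=[m for m in manip.silhouettes(s,"key")]
for m in sm[:4]:
    ys,xs=np.nonzero(m["pixels"]); print(m["conf"],xs.min(),xs.max(),ys.min(),ys.max(),len(xs))
    if 190<xs.mean()<225 and ys.mean()<250:
        for v in range(200,234,2): 
            q=np.nonzero(m["pixels"][v])[0]; print(v,q.min() if len(q) else 0,q.max() if len(q) else 0)
E
```

```text
R-B rows 205..224, cols 188..228
204 [3, 7, 7, 4, 2, 6, 10, 15, 20, 20, 18, 13, 7, 0, 3, 2, 0, 1, 3, 2, 1, 1, 9, 13, 16, 15, 16, 14, 14, 15, 17, 17, 18, 17, 17, 17]
206 [23, 25, 24, 19, 11, 8, 10, 13, 18, 19, 18, 16, 10, 3, 1, 3, 2, 1, 0, 0, 2, 0, 8, 12, 19, 20, 20, 19, 18, 15, 16, 16, 18, 18, 18, 18]
208 [33, 33, 33, 31, 27, 19, 18, 15, 18, 18, 20, 17, 12, 9, 8, 3, 3, -1, 1, 2, 0, 3, 9, 13, 19, 22, 23, 22, 21, 19, 17, 14, 17, 17, 18, 18]
210 [33, 32, 34, 32, 29, 24, 22, 20, 21, 20, 18, 18, 16, 15, 14, 9, 7, 2, 6, 7, 7, 13, 15, 18, 22, 22, 23, 21, 23, 22, 19, 14, 14, 15, 16, 18]
212 [34, 33, 34, 33, 31, 27, 23, 22, 23, 21, 21, 20, 20, 19, 18, 19, 15, 16, 14, 17, 18, 21, 20, 22, 22, 22, 23, 21, 23, 21, 20, 14, 12, 13, 14, 17]
214 [33, 33, 33, 34, 32, 30, 26, 24, 24, 23, 22, 22, 22, 22, 22, 22, 23, 22, 24, 26, 25, 26, 22, 23, 22, 21, 22, 22, 21, 19, 18, 12, 11, 12, 10, 13]
216 [33, 33, 33, 33, 33, 33, 32, 31, 30, 29, 29, 29, 29, 29, 31, 30, 30, 31, 33, 32, 31, 30, 26, 24, 23, 22, 22, 20, 20, 19, 17, 15, 12, 10, 8, 8]
218 [33, 33, 32, 31, 31, 32, 33, 34, 34, 34, 34, 33, 34, 35, 33, 34, 33, 33, 34, 34, 33, 32, 31, 27, 23, 21, 21, 20, 20, 18, 18, 18, 16, 12, 7, 5]
220 [32, 32, 30, 28, 26, 25, 25, 27, 30, 30, 31, 32, 31, 32, 32, 32, 32, 31, 31, 29, 29, 28, 27, 23, 20, 20, 20, 19, 19, 18, 17, 19, 16, 12, 9, 6]
222 [24, 23, 22, 20, 20, 18, 19, 19, 22, 21, 24, 24, 25, 24, 25, 25, 25, 24, 22, 21, 22, 21, 21, 18, 18, 19, 19, 20, 19, 17, 17, 15, 13, 11, 10, 8]
224 [17, 17, 17, 18, 19, 18, 18, 18, 19, 19, 21, 21, 21, 21, 19, 19, 18, 20, 19, 18, 19, 19, 20, 18, 18, 18, 17, 16, 16, 14, 13, 12, 12, 10, 11, 10]
0.89 194 221 181 230 677
200 202 211
202 202 211
204 203 212
206 203 216
208 203 219
210 195 220
212 194 221
214 194 221
216 194 220
218 195 219
220 196 218
222 199 218
224 200 217
226 201 215
228 203 214
230 212 212
232 0 0
0.87 324 389 421 479 2905
0.61 402 444 264 325 1635
```

```bash
python3 - <<'E'
from h import *
now(); row(.5055,.187,.138,1.328)
E
```

```text
grasp pt [0.5062 0.187  0.1611] th 1.3277 tilt 0.0008 F [ 0.   1.  -1.7] grip 0.1565665422649778 59.79098081588745 t 12.65
row [0.0008, -0.0003, -0.0003] [-0.0001, -0.0006, 0.0231] t 12.65
```

```bash
python3 - <<'E'
from h import *
for i in range(3): now(); s=manip.camera("side")
a=np.linspace(0,2*np.pi,60)
g=manip.get_obs(); p=g["position"]+.155*R.from_quat(g["ee_rot"]).as_matrix()[:,2]
cyl=lambda x,y,z0,h,r: np.array([[x+r*np.cos(q),y+r*np.sin(q),z] for q in a for z in(z0,z0+h)])
P=proj(s,cyl(p[0],p[1],p[2]-.037,.005,.022)); print("pred flange",P.min(0),P.max(0))
P=proj(s,cyl(p[0],p[1],p[2]-.037-.026,.0,.013)); print("pred stem bottom r13",P.min(0),P.max(0))
for m in manip.silhouettes(s,"key")[:4]:
    ys,xs=np.nonzero(m["pixels"])
    if 190<xs.mean()<225 and ys.mean()<250:
        for v in range(204,236,2):
            q=np.nonzero(m["pixels"][v])[0]; print(v,q.min() if len(q) else 0,q.max() if len(q) else 0)
for l in("key_handle","key"): print(l,[("%.2f"%d["conf"],np.round(w(s,d["position"])-p,4).tolist()) for d in manip.tip_of(s,l)[:4] if abs(w(s,d["position"])-p)[:2].max()<.05])
cv2.imwrite("pics/s5.png",cv2.resize(s["color"][180:260,160:260,::-1],None,fx=7,fy=7,interpolation=cv2.INTER_CUBIC))
E
```

```text
grasp pt [0.5062 0.187  0.1611] th 1.3277 tilt 0.0008 F [ 0.   1.  -1.7] grip 0.1565665422649778 59.79098081588745 t 12.65
grasp pt [0.5062 0.187  0.161 ] th 1.3277 tilt 0.0007 F [ 0.1 -0.  -0.8] grip 0.1515877911141458 59.79097008705139 t 12.7
grasp pt [0.5062 0.187  0.161 ] th 1.3277 tilt 0.0006 F [ 0.3  0.2 -0.6] grip 0.15096296461603873 59.79097008705139 t 12.75
pred flange [191.36902592 201.12487541] [220.32490776 221.34848866]
pred stem bottom r13 [201.09034022 219.22136475] [217.35213611 229.78661299]
204 202 217
206 202 219
208 194 219
210 193 220
212 193 220
214 193 219
216 194 218
218 196 218
220 198 218
222 200 216
224 201 215
226 203 213
228 0 0
230 0 0
232 0 0
234 0 0
key_handle [('0.94', [0.0003, -0.0017, 0.0022])]
key [('0.85', [0.0005, -0.0048, -0.0328])]
```

View pics/s5.png

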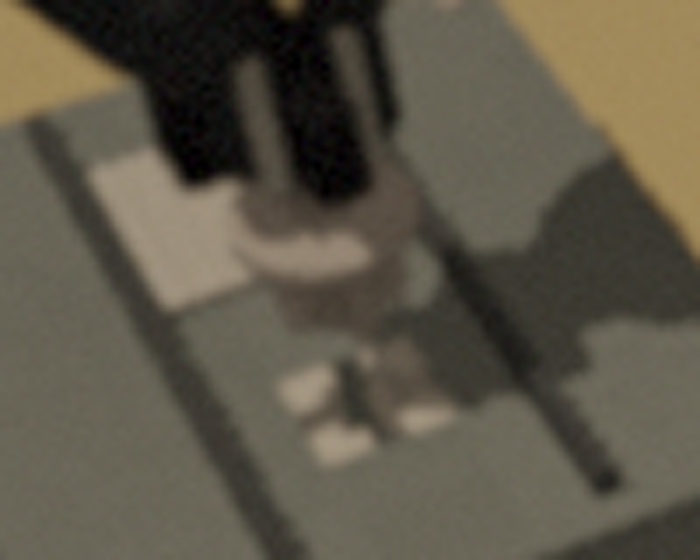

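The key hangs upright, with its flange at (206.4,~211). The socket centre is at (211.4,237.1), within about 1–2 mm of my estimate. I'll lower gently and feel for contact.

Emit:
{"op": "move_arm", "data": {
  "plan": [0,0,0,0,-0.0006,0.01,0.005,0,0,0,0,-0.0006,0.02,0.005,0,0,0,0,-0.0006,0.024,0.005,0,0,0,0,-0.0006,0.026,0.005,0,0,0,0,-0.0006,0.028,0.005,0,0,0,0,-0.0006,0.03,0.005,0,0,0,0,-0.0006,0.032,0.005,0,0,0,0,-0.0006,0.032,0.005,0,0,0,0,-0.0006,0.032,0.005]
}}

```text
clock: 14.08
position: [0.5055, 0.1871, 0.2838]
ee_rot: [0.788, 0.616, 0.0, 0.0]
ft_force: [0.2, -0.4, -1.9]
grip_width: 0.153
grasp_force: 59.8
```

```bash
python3 - <<'E'
from h import *
now()
E
```

```text
grasp pt [0.5055 0.1871 0.1288] th 1.3278 tilt 0.0001 F [ 0.2 -0.4 -1.9] grip 0.1528380449121609 59.790610671043396 t 14.075
```

Emit:
{"op": "move_arm", "data": {
  "plan": [0,0,0,0,0,0.001,0.005,0,0,0,0,0,0.002,0.005,0,0,0,0,0,0.003,0.005,0,0,0,0,0,0.004,0.005,0,0,0,0,0,0.005,0.005,0,0,0,0,0,0.005,0.005]
}}

```text
clock: 14.82
position: [0.5054, 0.1871, 0.2786]
ee_rot: [0.788, 0.616, -0.0, -0.0]
ft_force: [0.1, 0.2, -2.3]
grip_width: 0.155
grasp_force: 59.8
```

```bash
python3 - <<'E'
from h import *
now()
E
```

```text
grasp pt [0.5054 0.1871 0.1236] th 1.3278 tilt 0.0001 F [ 0.1  0.2 -2.3] grip 0.1551161039880214 59.7913259267807 t 14.825
```

No contact, and the stem should now be well inside the bore. I'll continue against the spring.

Emit:
{"op": "move_arm", "data": {
  "plan": [0,0,0,0,0,0.002,0.005,0,0,0,0,0,0.004,0.005,0,0,0,0,0,0.006,0.005,0,0,0,0,0,0.008,0.005,0,0,0,0,0,0.01,0.005,0,0,0,0,0,0.011,0.005,0,0,0,0,0,0.012,0.005,0,0,0,0,0,0.012,0.005,0,0,0,0,0,0.012,0.005],
  "squeeze": 90
}}

```text
clock: 15.95
position: [0.5054, 0.1872, 0.2668]
ee_rot: [0.788, 0.616, 0.0, 0.0]
ft_force: [-1.6, 0.1, 4.0]
grip_width: 0.152
grasp_force: 91.2
```

```bash
python3 - <<'E'
from h import *
now()
E
```

```text
grasp pt [0.5055 0.1872 0.1118] th 1.3278 tilt 0.0002 F [-1.6  0.1  4. ] grip 0.15166573823658572 91.22064113616943 t 15.95
```

Emit:
{"op": "move_arm", "data": {
  "plan": [0,0,0,0,0,0.001,0.005,0,0,0,0,0,0.002,0.005,0,0,0,0,0,0.003,0.005,0,0,0,0,0,0.004,0.005,0,0,0,0,0,0.005,0.005,0,0,0,0,0,0.006,0.005,0,0,0,0,0,0.006,0.005,0,0,0,0,0,0.006,0.005],
  "squeeze": 90
}}

```text
clock: 16.95
position: [0.5055, 0.1874, 0.2621]
ee_rot: [0.788, 0.616, -0.0, 0.001]
ft_force: [-9.4, -3.7, 21.7]
grip_width: 0.151
grasp_force: 94.0
```

```bash
python3 - <<'E'
from h import *
now()
E
```

```text
grasp pt [0.5056 0.1872 0.1071] th 1.3277 tilt 0.0010 F [-9.4 -3.7 21.7] grip 0.15080095177823688 94.02845918753883 t 16.95
```

```bash
python3 - <<'E'
from h import *
s=manip.camera("side")
for l in("key_handle","key","shutter_top"): print(l,[("%.2f"%d["conf"],np.round(w(s,d["position"]),4).tolist()) for d in manip.tip_of(s,l)[:3]])
now()
cv2.imwrite("pics/s6.png",cv2.resize(s["color"][180:260,160:260,::-1],None,fx=7,fy=7,interpolation=cv2.INTER_CUBIC))
E
```

```text
key_handle [('0.84', [0.6635, -0.1337, 0.0823]), ('0.76', [0.4231, -0.2113, 0.087]), ('0.67', [0.3981, 0.026, 0.0008])]
key [('0.91', [0.506, 0.1836, 0.0722]), ('0.82', [0.4199, -0.2097, 0.0389])]
shutter_top [('0.64', [0.5286, 0.2818, 0.1098])]
grasp pt [0.5056 0.1872 0.1072] th 1.3278 tilt 0.0011 F [-8.5 -4.2 23.2] grip 0.14829289086953606 94.02575763553614 t 17.15
```

View pics/s6.png

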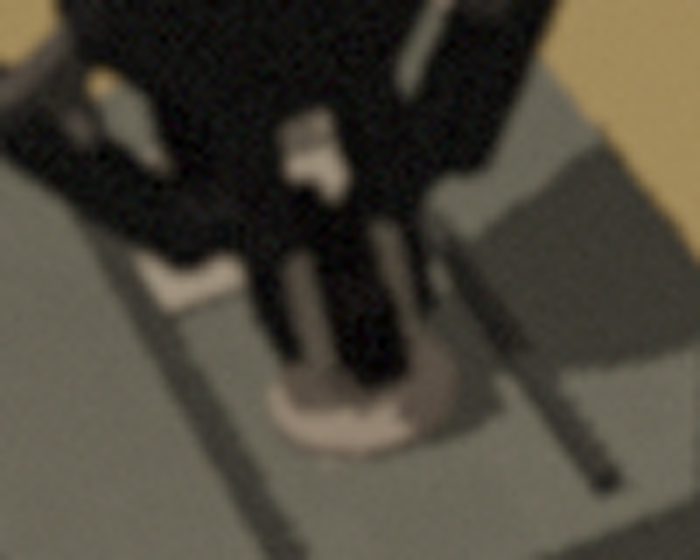

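The flange looks seated on the deck (crop about (360,405)). A small extra press will confirm it has bottomed out.

Emit:
{"op": "move_arm", "data": {
  "plan": [0,0,0,0,0,0.001,0.005,0,0,0,0,0,0.0015,0.005,0,0,0,0,0,0.0015,0.005,0,0,0,0,0,0.0015,0.005],
  "squeeze": 90
}}

```text
clock: 17.65
position: [0.5055, 0.1875, 0.2621]
ee_rot: [0.788, 0.616, -0.0, 0.001]
ft_force: [-16.7, -7.8, 40.8]
grip_width: 0.146
grasp_force: 96.8
```

```bash
python3 - <<'E'
from h import *
now()
E
```

```text
grasp pt [0.5056 0.1872 0.1071] th 1.3276 tilt 0.0020 F [-16.7  -7.8  40.8] grip 0.14550091803505483 96.78734638611786 t 17.65
```

The height didn't change and the force rose, so it is bottomed. I'll relax the extra press and hand in.

Emit:
{"op": "move_arm", "data": {
  "plan": [0,0,0,0,0,-0.001,0.005,0,0,0,0,0,-0.001,0.005,0,0,0,0,0,-0.001,0.005,0,0,0,0,0,-0.001,0.005],
  "squeeze": 90
}}

```text
clock: 18.15
position: [0.5055, 0.1874, 0.2621]
ee_rot: [0.788, 0.616, -0.0, 0.001]
ft_force: [-11.6, -4.9, 29.0]
grip_width: 0.149
grasp_force: 94.8
```

```bash
python3 - <<'E'
from h import *
now(); print(manip.hand_in())
E
```

```text
grasp pt [0.5056 0.1872 0.1071] th 1.3278 tilt 0.0014 F [-11.6  -4.9  29. ] grip 0.1487275421941378 94.78320242429618 t 18.15
the job is handed in; nothing more can be done
None
```

I slid the shutter to its open end stop and pushed the key fully home, and handed in at 18.2 s with the gripper still holding and pressing it (about 29 N); the USB stick, microphone and mug were left alone, and the hand-in gave no verdict.

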